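Lock the core clamp through its L-shaped slot

ROBOT

A 6-joint arm with a two-finger parallel gripper is mounted at the origin on a cart in front of the work surface, level with it; the furniture and walls round the work are solid. World frame = base frame: x ahead of the robot, y to its left, z up, the work surface at z = 0. Lengths are in m, angles in rad, forces in N, time in s.
With the tool pointing down it reaches from about 0.35 to 0.975 m from the base axis. Payload 7.1 kg.
Tool frame: the origin (TCP) lies midway between the tips of the shut fingers; the grasp point (between the pads) lies 19 mm behind it; z points along the fingers, x is the direction in which the jaws open and shut, and the axes are right-handed (so a half turn about z gives the same grasp; the last joint's range is limited). The gripper opens to 88 mm and grips with 3 to 60 N. Pads are 20 mm wide; open, the fingers measure 115 mm over their backs; the gripper's body (75 mm by 178 mm) begins 61 mm behind the grasp point.
Start: joints at [1.15, 0.423, 1.63, -0, 1.089, -0.019], TCP at [0.244, 0.575, 0.199] pointing down, gripper open.
Joint ranges: [-3, 3], [-0.9, 2.11], [0.09, 2.58], [-1.31, 4.45], [0.11, 2.69], [-2.54, 2.54]. Speed limits (rad/s): [2.39, 2.39, 3.01, 3.14, 3.14, 3.14].

INTERFACE

Orientations are given as a unit quaternion [w, x, y, z].
In Python, from station import move_pose, movel, movej, command_gripper, wait, inverse_kinematics, read_camera, camera_info, MotionError, job_done, get_time, get_joint_pos, get_qvel, get_effort, get_tcp_pos, get_ee_rot, get_ft_force, get_ft_torque, get_grip_width gives the robot as it stands. Calls block until the motion is done:
- move_pose(position, orientation): joint-space move of the TCP to a pose.
- movel(position, frame=None, v=0.15, until_force=None): straight line of the TCP; frame=None keeps the orientation; v is the mean speed in m/s. With until_force (N) it stops when the force on the tool has changed by that much, and returns True; else False.
- movej(angles): joint-space move.
- command_gripper(opening): opening from 0.0 (shut) to 1.0 (fully open); the grip force is fixed at half the most; returns when the fingers have stopped.
- wait(seconds).
- inverse_kinematics(position, orientation): joint angles nearest the present ones, or None.
- read_camera(name): name is "scene" or "top" or "wrist"; returns the picture (400x640x3 uint8, red, green, blue); there is no depth.
- camera_info(name): a dict with "intrinsics" (3x3 intrinsics, pixels), "T" (4x4, takes a point from camera to world coordinates); the wrist camera has in their place "tool_from_camera" (4x4, takes a point from camera to tool coordinates, whose origin is the TCP and whose axes are the tool frame's). Camera axes: x right, y up, looking along -z (the intrinsics and any distortion apply to the point x, -y, -z); pixel columns grow to the right and rows downward; lengths in m; the calibration is good to about 2 mm. A picture is of the moment at which its call begins: read the wrist's pose just before it. camera_info takes no time and is no camera call.
A pose or a line that the arm cannot do raises MotionError and nothing moves.
- job_done(): hands the job in, once; it reports no verdict.
Readings, each from a call of its own:
- get_time(): time.
- get_joint_pos(): joint angles.
- get_qvel(): joint speeds.
- get_effort(): joint torques, N m.
- get_tcp_pos(): TCP position.
- get_ee_rot(): TCP orientation.
- get_ft_force(): force on the tool from outside, world axes, zero at the start.
- get_ft_torque(): the same for the moment, N m.
- get_grip_width(): opening from 0.0 (shut) to 1.0 (fully open).
Only numpy, scipy, OpenCV 4.12 (cv2) and the standard library are available. Lean on these libraries where they do the work, as an engineer would, in place of code of your own. Each camera call takes 0.05 s, during which the arm holds its last target. There are 200 camera calls.

TASK

Clamp the wound core that stands in the aluminium jig: with closed fingertips, gently push the jig's black knob along its slot to the corner, so that the jaw carries the core up to the stop, then push the knob sideways into the short leg, fully to its end, so that the clamp is locked. Only push: do not grip the knob, do not touch or lift the core with the robot, and leave everything else on the bench where it is.

Things in the scene. Friction and masses are not known exactly. Their poses are not given: they have to be found in the camera images.
- jig: Fixed aluminium clamp jig, base 222 x 114 x 10 mm. Origin: centre of its underside, on the bench; x = clamping direction and first leg of the slot, y = second leg, z up. A cover plate (x -95 to 6, y -55 to 55, top at z 28 mm) has an L-shaped slot 14 mm wide; its centre line runs from (-65, 0) along +x to the corner (-15, 0), then along +y to its end (-15, 30).
- knob_mid (a point): Black upright knob, a post of 20 mm diameter from 31 to 78 mm above the bench, clear all round; this point: on its axis at 52 mm. Captive in the slot, it slides 50 mm along jig x and, only at the corner, 30 mm along jig y, against about 2 N of friction, no spring, to hard ends. It starts 0 to 12 mm along the first leg. Over 35 N on it counts as gripping or forcing.
- slot_corner (a point): Where the knob's axis is at the corner of the L (end of the first leg), on the cover plate's top, 28 mm above the bench.
- slot_end (a point): Where the knob's axis is at the end of the short leg (locked), on the cover plate's top, 28 mm above the bench; 30 mm from slot_corner along jig y.
- knob: The black knob as a part; origin on the knob's axis at bench height, axes parallel to the jig's.
- jaw: Steel slide under the cover with an upright dark jaw (32 mm wide, top 56 mm above the bench), moved along jig x by the knob. Origin at bench height on the jig's middle line, level with the knob in x; the jaw's front face is 80 mm ahead of it. The core stands before it between rails 38 mm apart and 34 mm high; the fixed stop (62 mm high) faces it at jig x = 99 mm.
- core_mid (a point): Paper-brown wound core standing on the jig's base plate, 10 mm above the bench: a loose cylinder of 32 mm diameter, 55 mm tall, with a thin coil stub and copper wire above it (81 mm in all), about 50 g; this point is on its axis, half-way up the cylinder. Once clamped its axis stands 81 to 83 mm along jig x.
- core: The same core; origin in the centre of its underside, z up.
- spare_core: Bystander: a second, equal loose core, standing on the bench on the right of the jig; origin centre of underside.
- spool: Bystander: loose wire spool, white flanges, 69 x 53 x 30 mm, lying flat on the right of the jig; origin centre of underside.
- tape_roll: Bystander: loose blue tape roll, 72 mm diameter, 19 mm high, lying flat on the right, nearer to the robot; origin centre of underside. Not far from it a fixed tape feeder with a big dark reel stands between robot and jig: x up to 430 mm, y 20 to 600 mm, up to 0.3 m high; pass over it.
There are look-alikes about, which are no part of the job. What is shaped like the core but pink or red is not meant.

How it is judged:
By the outcome, as a careful person would: the job done as asked, in the order asked, and still so for the second after the job is handed in, with the robot touching nothing.
It also fails if it takes over 48 s, if anything falls off the work surface, if the arm or the gripper's body presses on something with over 40 N, if the wrist force passes 120 N, or if a joint passes its speed limit or range.

## Working session

There is one attempt and no reset: what is moved stays moved. The work goes in short steps, each a Python script; the robot and the scene stay as the last script left them, time stands still between calls to the robot, and variables do not carry over. Pictures are saved under pics/ and viewed, about 8 in all and at most 12, crops included, and the job is handed in when it is done.

```bash
mkdir -p pics; ls
python3 - <<'E'
from station import *
import cv2
for n in ("top","scene"):
    im=read_camera(n); cv2.imwrite(f"pics/{n}0.png",im[:,:,::-1]); i=camera_info(n); print(n,{k:(v.tolist() if hasattr(v,'tolist') else v) for k,v in i.items()})
print(camera_info("wrist")); print(get_time(),get_tcp_pos(),get_ee_rot(),get_ft_force())
E
```

```text
pics
top {'intrinsics': [[395.0423320923594, 0.0, 322.3380453619392], [0.0, 395.0423320923594, 202.37624810474034], [0.0, 0.0, 1.0]], 'T': [[-0.006659219239416514, 0.994545450070254, -0.10409131829157248, 0.5029562588193176], [-0.9996302606016239, -0.009365000686887882, -0.025527217859849786, 0.050218712392843735], [-0.026362793642765354, 0.10388284028987009, 0.9942400910266386, 0.9763532978563024], [0.0, 0.0, 0.0, 1.0]]}
scene {'intrinsics': [[365.14777102236866, 0.0, 316.4044440160858], [0.0, 365.14777102236866, 195.83863139744517], [0.0, 0.0, 1.0]], 'T': [[-0.999741489172699, -0.006831475028617732, 0.021686073311871633, 0.5906772018386354], [0.02058788240280732, -0.6767472227166266, 0.735927534233841, 0.6730736493707866], [0.009648519312447602, 0.736183759325256, 0.6767129218367351, 0.657819030419203], [0.0, 0.0, 0.0, 1.0]]}
{'intrinsics': array([[348.89795984,   0.        , 314.7678312 ],
       [  0.        , 348.89795984, 199.06990241],
       [  0.        ,   0.        ,   1.        ]]), 'tool_from_camera': array([[ 9.99999779e-01,  5.12439982e-04, -4.23385862e-04,
         1.99078208e-04],
       [ 3.87552892e-04, -9.66948995e-01, -2.54969589e-01,
        -6.87758608e-02],
       [-5.40049145e-04,  2.54969369e-01, -9.66948980e-01,
        -1.86984442e-01],
       [ 0.00000000e+00,  0.00000000e+00,  0.00000000e+00,
         1.00000000e+00]])}
0.1 [0.24416796 0.57473718 0.19788511] [ 3.81543738e-04  8.33984954e-01  5.51786728e-01 -5.98130183e-04] [ 1.27528133 -0.38416518 -0.04775937]
```

View pics/top0.png

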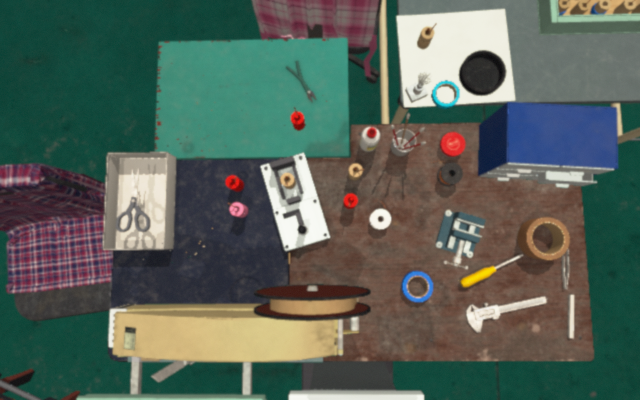

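View pics/scene0.png

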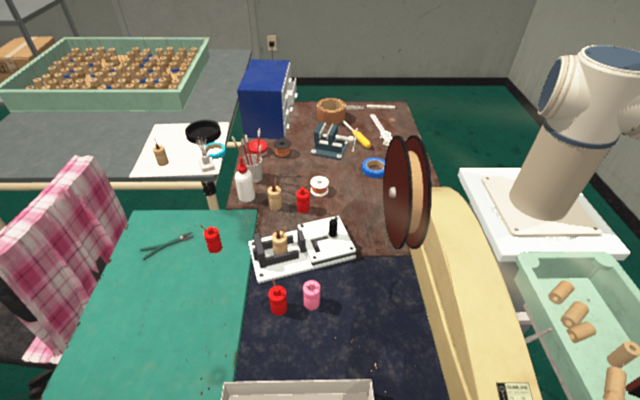

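The top view shows the jig at about (295,200), with the knob near (302,229) and the brown core near (288,181). Look-alikes are red at (233,183), (351,200) and (297,120), and pink at (238,210). Brown cores are also at (355,170), which is the spare, and on the far tray at (427,33). The core in the jig is the one meant. Next are enlarged crops to measure.

```bash
cat > h.py <<'E'
import numpy as np, cv2
from station import *
def cam(n):
    i=camera_info(n); return np.array(i["intrinsics"]),np.array(i["T"])
def proj(n,p,KT=None):
    K,T=KT or cam(n); c=np.linalg.inv(T)@np.r_[p,1]; q=K@[c[0],-c[1],-c[2]]; return q[:2]/q[2]
def unproj(n,uv,z,KT=None):
    K,T=KT or cam(n); d=np.linalg.inv(K)@[uv[0],uv[1],1]; d=T[:3,:3]@[d[0],-d[1],-d[2]]; o=T[:3,3]; return o+d*(z-o[2])/d[2]
E
python3 - <<'E'
from h import *
t=cv2.imread("pics/top0.png")[145:260,250:340]; s=cv2.imread("pics/scene0.png")[205:290,235:370]
cv2.imwrite("pics/crop.png",np.hstack([cv2.resize(t,None,fx=5,fy=5,interpolation=2)[:575],cv2.resize(s,(350,220),interpolation=2) if 0 else np.zeros((575,0,3),np.uint8)]))
cv2.imwrite("pics/crops.png",cv2.resize(s,None,fx=5.5,fy=5.5,interpolation=2))
print(proj("top",get_tcp_pos()),proj("scene",get_tcp_pos()))
E
```

```text
[ 61.5110177  380.64507741] [633.78209034 447.60642655]
```

View pics/crop.png

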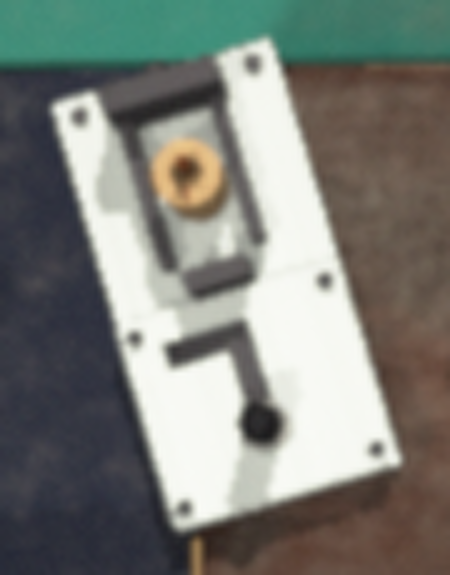

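View pics/crops.png

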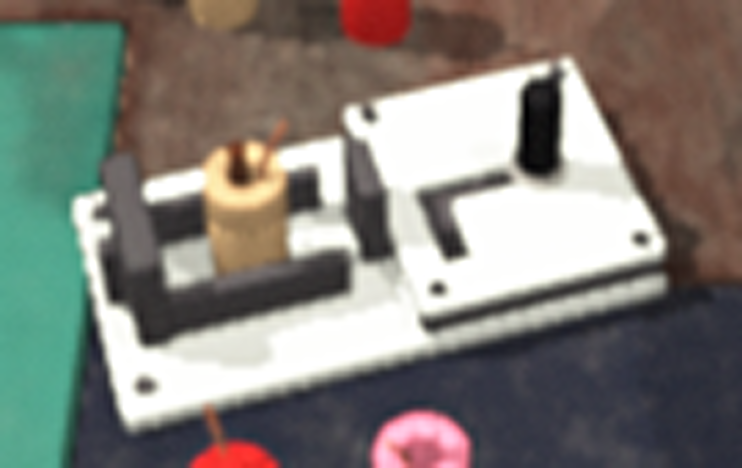

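The crops show the core in the jig as brown, standing between the rails. The knob is at the start of the first leg, and the short leg opens to image left, which is world +y. I'll fit the jig pose with both views.

```bash
cat > fit.py <<'E'
from h import *
from scipy.optimize import least_squares
tp={(111,57,10):(52,103),(111,-57,10):(270,38),(-8,-7,28):(245,322),(-22,37,28):(172,367),(-8,37,28):(165,347),(-22,7,28):(230,346),(-95,-55,28):(402,462),(-95,55,28):(178,530)}
sp={(111,57,10):(130,430),(111,-57,10):(72,200),(-95,55,28):(665,250),(-95,-55,28):(573,58),(6,55,28):(425,322),(6,-55,28):(345,108)}
obs=[("top",k,(250+(u+.5)/5-.5,145+(v+.5)/5-.5)) for k,(u,v) in tp.items()]+[("scene",k,(235+(u+.5)/5.5-.5,205+(v+.5)/5.5-.5)) for k,(u,v) in sp.items()]
KT={n:cam(n) for n in("top","scene")}
def P(q,k):
    c,s=np.cos(q[2]),np.sin(q[2]); x,y,z=np.array(k)/1000; return np.array([q[0]+c*x-s*y,q[1]+s*x+c*y,z])
def res(q,o=obs): return np.concatenate([proj(n,P(q,k),KT[n])-uv for n,k,uv in o])
for sel in ("top","scene",None):
    o=[a for a in obs if sel in(None,a[0])]
    r=least_squares(res,[.62,.1,.3],args=(o,),loss="soft_l1"); print(sel,r.x,np.round(res(r.x,o).reshape(-1,2),1).tolist())
q=r.x; c,s=np.cos(q[2]),np.sin(q[2])
def loc(w): d=w[:2]-q[:2]; return np.round(1000*np.array([c*d[0]+s*d[1],-s*d[0]+c*d[1]]),1)
print("knob top",loc(unproj("top",(250+262/5,145+422/5),.078,KT["top"])),"scene",loc(unproj("scene",(235+541/5.5,205+82/5.5),.078,KT["scene"])),"core",loc(unproj("top",(250+188/5,145+174/5),.065,KT["top"])))
E
python3 fit.py
```

```text
top [0.59620985 0.13989683 0.31234431] [[0.6, 5.7], [0.5, 4.4], [0.5, -1.7], [-0.4, 0.6], [-0.8, -0.9], [-0.2, 0.8], [-0.7, -1.6], [0.5, -0.7]]
scene [0.59623388 0.14244669 0.3041876 ] [[5.6, -1.8], [5.3, 0.2], [-0.3, 0.5], [-1.6, 1.2], [-0.5, -0.9], [-0.5, 1.8]]
None [0.59619838 0.14055882 0.30903762] [[0.5, 5.6], [0.4, 4.4], [0.2, -1.7], [-0.8, 0.5], [-1.1, -1.0], [-0.5, 0.8], [-1.0, -1.5], [0.0, -0.7], [5.9, -2.4], [5.4, -0.3], [-0.4, -0.3], [-1.8, 0.6], [-0.4, -1.6], [-0.6, 1.2]]
knob top [-64.2  -2.1] scene [-62.8  -0.7] core [57.7 -3.7]
```

```bash
sed -i 's/(111,/(125,/g' fit.py; python3 fit.py
```

```text
top [0.59467978 0.13875663 0.29496101] [[0.1, 0.5], [0.2, -0.1], [0.9, -1.0], [-0.2, 1.0], [-0.5, -0.5], [0.1, 1.5], [-0.7, -0.4], [0.2, -0.3]]
scene [0.5945956  0.14049171 0.29936078] [[-0.3, -1.0], [0.2, 0.7], [0.3, 0.0], [-0.8, 0.7], [0.2, -1.6], [0.3, 1.1]]
None [0.59464097 0.13918284 0.29658538] [[-0.1, 0.5], [-0.1, -0.1], [0.8, -1.0], [-0.4, 1.0], [-0.6, -0.5], [-0.1, 1.5], [-0.9, -0.4], [0.0, -0.2], [-0.4, -1.7], [0.3, 0.2], [0.2, -0.3], [-0.8, 0.4], [0.1, -2.1], [0.4, 0.7]]
knob top [-62.3  -2. ] scene [-60.9  -0.6] core [59.6 -2.1]
```

Putting the base's far edge at x≈125 makes all the points agree to about 1 px. That gives origin (0.595, 0.139), yaw 0.297 and the knob about 3 mm along its leg. I'll shut the gripper, go over the feeder, and check from near with the wrist camera. The tool x-axis goes across the jig so the gripper body clears the feeder.

```bash
cat >> h.py <<'E'
Q=np.array([.59464,.13918,.29659])
def W(x,y,z):  # jig mm -> world m
    c,s=np.cos(Q[2]),np.sin(Q[2]); return [Q[0]+(c*x-s*y)/1000,Q[1]+(s*x+c*y)/1000,z/1000]
def quat():
    b=Q[2]-np.pi/2; return [0,np.cos(b/2),np.sin(b/2),0]
def wcam(n):
    p=get_tcp_pos(); w,x,y,z=get_ee_rot(); T=np.eye(4)
    from scipy.spatial.transform import Rotation as R
    T[:3,:3]=R.from_quat([x,y,z,w]).as_matrix(); T[:3,3]=p
    i=camera_info("wrist"); im=read_camera("wrist"); cv2.imwrite(n,im[:,:,::-1])
    T=T@np.array(i["tool_from_camera"]); np.save(n+".npy",T); return np.array(i["intrinsics"]),T
E
python3 - <<'E'
from h import *
command_gripper(0.0)
p=get_tcp_pos(); movel([p[0],p[1],.40],v=.25)
print(get_time(),get_joint_pos())
for z in (420,380,340):
    try: move_pose(W(-75,0,z),quat()); break
    except MotionError as e: print(z,e)
print(get_time(),get_tcp_pos(),get_joint_pos(),get_ft_force())
movel(W(-75,0,200),v=.2)
wait(.2)
KT=wcam("pics/w1.png")
print(get_time(),get_tcp_pos(),get_ft_force())
for k in [(-65,0,28),(-15,0,28),(-15,30,28),(-62,0,78)]: print(k,proj("",W(*k[:2],k[2]),KT).round(1))
E
```

```text
2.4 [ 1.15001921e+00  2.68906947e-01  1.39694525e+00  4.08829387e-06
  1.47823132e+00 -1.89650049e-02]
4.3417 [0.522829   0.11786301 0.41979145] [1.99389710e-01 1.05788278e-01 1.55090950e+00 2.12047837e-04
 1.48521073e+00 1.47216280e+00] [ 0.17474563 -0.9483735  -0.95043029]
5.8417 [0.52332787 0.11734547 0.20074849] [ 0.28629221 -0.1020111  -0.13286932]
(-65, 0, 28) [314.6 167.6]
(-15, 0, 28) [314.6 118.4]
(-15, 30, 28) [284.8 118.4]
(-62, 0, 78) [314.6 173.5]
```

View pics/w1.png

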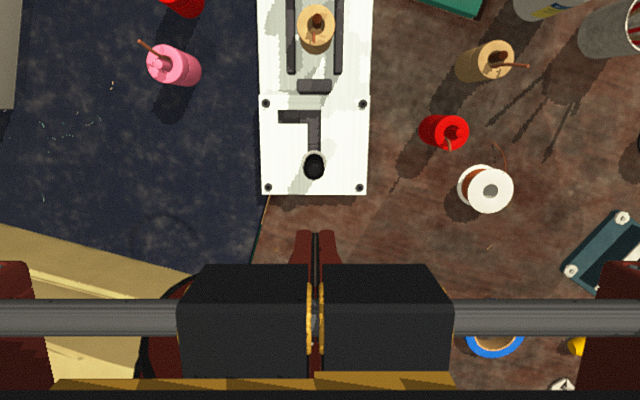

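The wrist view shows the slot corner at about (314,117) and the short leg's end centre at about (285,117). The predictions were (314.6,118.4) and (284.8,118.4), so the pose holds to about 1 mm. The knob is at (314,166), and the brown core is between the rails at (316,25). Next I go down behind the knob and do the first push.

Run:
```python
from h import *
def loc():
    d=np.array(get_tcp_pos()[:2])-Q[:2]; c,s=np.cos(Q[2]),np.sin(Q[2]); return (1000*np.array([c*d[0]+s*d[1],-s*d[0]+c*d[1]])).round(1)
movel(W(-97,0,120),v=.15)
print(movel(W(-97,0,48),v=.08,until_force=6),get_tcp_pos(),get_ft_force())
f0=np.array(get_ft_force())
print("push",movel(W(-25,0,48),v=.03,until_force=9),loc(),get_ft_force()-f0,get_time())
KT=wcam("pics/w2.png")
```

```text
False [0.50226275 0.11087633 0.04836454] [-0.41533263 -0.27477026  0.30756151]
push True [-34.2   0. ] [-0.32433016  0.64008067 -0.14949982] 9.5083
```

View pics/w2.png

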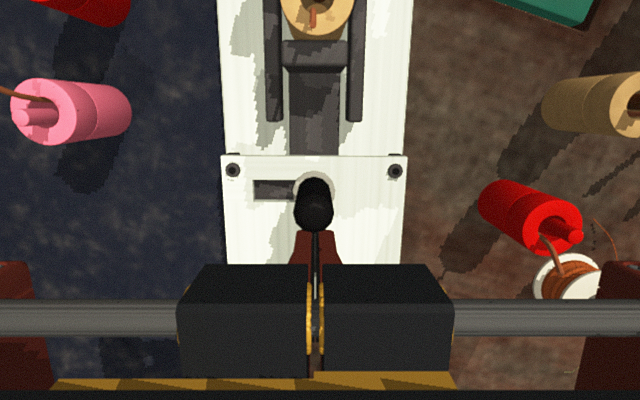

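The knob stands at the corner: the push stopped at TCP x -34.2, against about -35 expected at the hard end. The jaw has carried the core up the rails. Now I go round at the same height to the knob's -y side and push it into the short leg.

Run:
```python
from h import *
def loc():
    d=np.array(get_tcp_pos()[:2])-Q[:2]; c,s=np.cos(Q[2]),np.sin(Q[2]); return (1000*np.array([c*d[0]+s*d[1],-s*d[0]+c*d[1]])).round(1)
for p in [(-46,0),(-46,-42),(-15,-42)]: movel(W(*p,48),v=.08)
wait(.2); f0=np.array(get_ft_force())
print("push",movel(W(-15,14,48),v=.03,until_force=9),loc(),get_ft_force()-f0,get_time())
movel(W(-15,-15,48),v=.08)
movel(W(-45,-30,150),v=.15); wait(.2)
KT=wcam("pics/w3.png")
for k in [(-15,0,28),(-15,30,28),(-15,30,78),(-15,27,78),(82,0,65)]: print(k,proj("",W(*k[:2],k[2]),KT).round(1))
print(get_time(),get_ft_force())
```

```text
push False [-14.9  13.7] [ 1.55945812 -4.07610091  0.19430508] 13.2833
(-15, 0, 28) [280.9 152.5]
(-15, 30, 28) [246.9 152.5]
(-15, 30, 78) [234.2 161.5]
(-15, 27, 78) [238.2 161.5]
(82, 0, 65) [272.5  22. ]
14.9167 [-0.92465671  0.24402769  0.16171883]
```

View pics/w3.png

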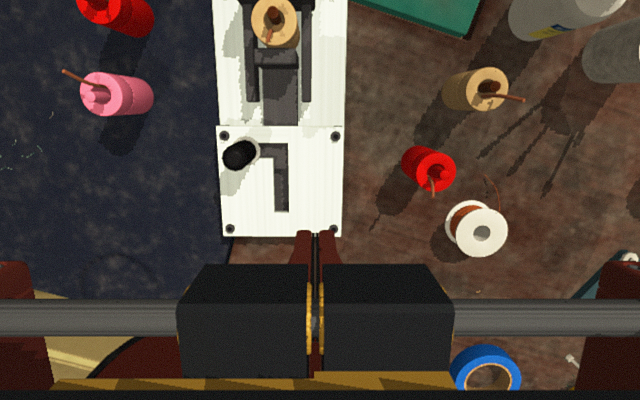

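The knob is near the end of the short leg, with its top at about (235,157) against (234,161) predicted. The force limit did not trip, though, so a hard end isn't proven. I'll push again with a farther target until the hard end is felt.

```bash
python3 - <<'E'
from h import *
def loc():
    d=np.array(get_tcp_pos()[:2])-Q[:2]; c,s=np.cos(Q[2]),np.sin(Q[2]); return (1000*np.array([c*d[0]+s*d[1],-s*d[0]+c*d[1]])).round(1)
movel(W(-15,-15,90),v=.15); movel(W(-15,-15,48),v=.08); movel(W(-15,5,48),v=.08)
wait(.2); f0=np.array(get_ft_force())
print("push",movel(W(-15,26,48),v=.02,until_force=11),loc(),get_ft_force()-f0,get_time())
movel(W(-15,-15,48),v=.08)
movel(W(-45,-30,150),v=.15); wait(.2)
KT=wcam("pics/w4.png")
im=cv2.imread("pics/w4.png")[0:240,180:380]; cv2.imwrite("pics/w4c.png",cv2.resize(im,None,fx=2.5,fy=2.5,interpolation=2))
s=read_camera("scene")[195:300,225:375,::-1]; cv2.imwrite("pics/s4.png",cv2.resize(s,None,fx=5,fy=5,interpolation=2))
print(get_time(),get_ft_force())
E
python3 -c "
import cv2,numpy as np
a=cv2.imread('pics/w4c.png');b=cv2.imread('pics/s4.png');a=cv2.resize(a,(400,480));b=cv2.resize(b,(400,280));c=np.zeros((480,800,3),np.uint8);c[:,:400]=a;c[:280,400:]=b;cv2.imwrite('pics/f.png',c)"
```

```text
push True [-15.   13.8] [ 0.99860622 -6.57194105  2.19911076] 17.425
19.1083 [ 1.22459982 -0.39242213  0.32919061]
```

View pics/f.png

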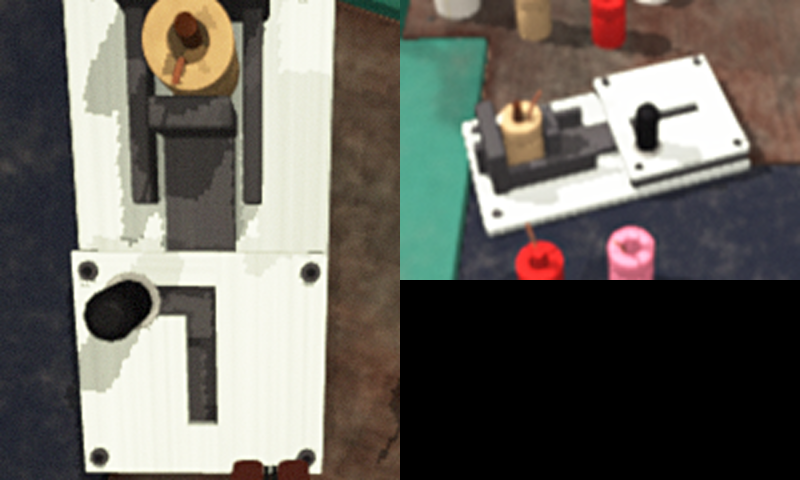

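The hard end was felt at 13.8 mm, the same place the first push reached. The knob covers the slot's end and the core stands upright between the jaw and the stop. The robot is clear, so I'm handing in.

```bash
python3 -c "
from station import *
job_done(); print(get_time())"
```

```text
the job is handed in; nothing more can be done
the job is handed in; nothing more can be done
```

The clamp is locked and the job is handed in at about 19 s of the 48 s allowed. With shut fingertips I pushed the knob along the slot to the corner, then sideways into the short leg to its hard end.

- **First leg:** the push tripped its 9 N limit where the geometry puts the corner's hard end.
- **Short leg:** the first sideways push reached the end without tripping its 9 N limit, so I pushed again with an 11 N limit. It met the hard stop at 13.8 mm along jig y, within 0.1 mm of where the first push ended.
- **Final pictures:** the knob sits at the end of the short leg, and the core stands upright between jaw and stop. The robot is clear of everything. I saw no bystander moved, but the last pictures don't show all of them, and I did not measure the core's final position in millimetres.
- **Disagreement:** in the images the jig's base runs from about x = -97 to 125 mm, not ±111 mm as the description implies. I set the pose by the slot and cover plate, and the wrist camera confirmed it to about 1 mm.

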